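# Level the dish stage, then hold the dead-man paddle at half travel

## Robot

A 6-joint arm with a two-finger parallel gripper is mounted at the origin on a cart in front of the work surface, level with it; the furniture and walls round the work are solid. World frame = base frame: x ahead of the robot, y to its left, z up, the work surface at z = 0. Lengths are in m, angles in rad, forces in N, time in s.
With the tool pointing down it reaches from about 0.3 to 0.85 m from the base axis. Payload 4.2 kg.
Tool frame: the origin (TCP) lies between the finger pads; the fingertips stand 22 mm ahead of it and the grasp point (between the pads) lies 3 mm ahead of it; z points along the fingers, y is the direction in which the jaws open and shut (so a half turn about z gives the same grasp; the last joint's range is limited). The gripper opens to 91 mm and grips with 3 to 60 N. Pads are 32 mm wide; open, the fingers measure 118 mm over their backs; the gripper's body (76 mm by 178 mm) begins 60 mm behind the grasp point.
Start: joints at [-1.15, 0.32, 1.565, -0, 1.257, -0.02], TCP at [0.245, -0.52, 0.236] pointing down, gripper open.
Joint ranges: [-3.11, 3.11], [-0.84, 2.01], [0.21, 2.61], [-1.34, 4.49], [0.05, 2.63], [-2.56, 2.56]. Speed limits (rad/s): [2.57, 2.57, 3.14, 3.14, 3.14, 3.14].

## Interface

Orientations are given as a 3x3 rotation matrix whose columns are the frame's x, y, z axes.
In Python, from plant import ctrl gives the robot as it stands.
- The arm moves only by the tool servo_tool, never from a script. Its argument "increments" is a list of rows, each a list of 7 numbers: the turn, a rotation vector about the tool's x, y, z in rad, then the shift along the tool's x, y, z in m, then the finger opening in m, from 0 to 0.0912. In form: [[wx, wy, wz, tx, ty, tz, claw], ...]. A call has 1 to 10 rows; each row shifts and turns the commanded pose from where the row before left it, along the tool's axes as they then stand; what a row does not reach is not made up. A row lasts 1/8 s, in which the tool goes at most 62.5 mm and 10.7 degrees, less where a joint would pass 70% of its speed; a pose out of reach is approached as far as the arm can. A call with a gripper value outside its range is refused whole. The fingers move at their own pace and stop on an object; "newtons" is the grip in N (left out, the last holds). Time passes only in rows, so rows that do not move let the fingers close. It gives the time, the measured TCP pose, the force and the opening at its end, in the units of the state.
- ctrl.sense(): the state, without advancing time (a new reading comes with each control period).
- ctrl.read_camera(name): name is "scene" or "top" or "wrist"; returns the picture (384x512x3 uint8, red, green, blue); there is no depth.
- ctrl.camera_info(name): a dict with "fx", "fy", "cx", "cy" (pixels), "position" and "rotation" of the camera in the world. Camera axes: x right, y up, looking along -z (the intrinsics and any distortion apply to the point x, -y, -z); pixel columns grow to the right and rows downward; lengths in m; the calibration is good to about 2 mm. A picture is of the moment at which its call begins: read the wrist's pose just before it. camera_info takes no time and is no camera call; for the wrist camera it gives the pose at the moment of the call.
- ctrl.finish_job(): hands the job in, once; it reports no verdict.
Trained networks look in the newest picture that a camera, given by its name, has taken for a name from the list of things; names that differ only in an ending like _2 or _b are one class to them, and where a whole thing is asked for, a point or a joint stands for the part that bears it (a point fixed in the world has none). Each returns a list of dicts, best first, with "score" (0 to 1); they miss things now and then, are a little off and sometimes report something else, mostly with a low value. They report only what shows in the picture. A call takes as long as a camera call.
- ctrl.search_frame(label, camera): "bbox" ([left, top, right, bottom] in pixels, round what is visible of it).
- ctrl.landmark_of(label, camera): "pixel" ([column, row] in pixels: a listed point, or the origin of a listed thing).
The state is a dict: "time_s": time; "joint_pos": joint angles; "joint_vel": joint speeds; "joint_efforts": joint torques, N m; "tool_pos": TCP position; "tcp_rot": TCP orientation; "ft_force": force on the tool from outside, world axes, zero at the start; "wrist_torque": the same for the moment, N m; "grip_width": finger opening in m.
Only numpy, scipy, OpenCV 4.12 (cv2) and the standard library are available. Lean on these libraries where they do the work, as an engineer would, in place of code of your own. Each camera call takes 0.05 s, during which the arm holds its last target. There are 200 camera calls.

## Task

Turn the black wing knob on the dish stage clockwise until the white tray carrying the culture dish sits level, and only then press the round yellow pad of the dead-man paddle down to its middle position (paddle level, its black pointer in the green band), never down into the red at the bottom. Finish while still pressing it there with the fingers: do not let go at the end, keep the tray level, and leave the other things on the table where they are.

Things in the scene. Friction and masses are not known exactly. Their poses are not given: they have to be found in the camera images.
- stage: Dish stage, fixed: grey base 240 x 130 mm, 14 mm high; origin under its centre, x from the knob end (-x) to the tray hinge, z up. Knob axis at x = -85 mm. White tray 125 x 104 mm with a clipped 60 mm dish: hinged at x = +105 mm, 52 mm high, reaches to x = -20 mm; dish and clips rise to 75 mm when level. Posts beside the tray's front edge carry red marks at the level edge's height, 52 mm.
- tray_top (a point): Centre of the white tray's upper surface; z is the tray's normal (vertical when level), x points to its hinge. At the start the knob end of the tray hangs low, 0.08 to 0.21 rad from level.
- tilt_knob (a joint): Wing knob angle, rad, positive anticlockwise from above; range -0.5 to 2.5. 0 = tray level; each rad tilts the tray 0.1 rad, knob end low. Starts at 0.8 to 2.1: turn it clockwise, in one or two grasps. It stays where left; friction 0.08 N m.
- knob_grip (a point): Point in the knob's wing on the knob's upright axis, 102 mm above the table: grasp here from above. The wing is an upright black bar 46 mm long (this point's x), 14 mm thick (its y: close the fingers along it), 80 to 114 mm above the table; the black disc below it, 40 mm across, has its top at 76 mm. The point turns with the knob; at knob value 0 the wing lies along the stage's x.
- paddle_unit: Dead-man paddle unit, fixed: grey base 190 x 84 x 12 mm; origin under its centre, x from the yellow pad end (-x) to the paddle's hinge, z up. Hinge at x = +65 mm, 50 mm high. A white gauge post, 10 x 8 mm and 83 mm high, stands at x = -86, y = +36 mm, with a green band (43 to 57 mm high) and a red one at the bottom.
- paddle (a joint): Paddle angle, rad: 0 = released (nose up 0.15 rad), 0.15 = middle position (paddle level, pointer amid the green band), 0.30 = bottomed. Green band: 0.10 to 0.20. A spring returns it to 0: at the pad 2.5 N starts it, 5.5 N at the middle, 8.5 N at the bottom.
- paddle_pad (a point): Centre of the upper face of the round yellow pad, 44 mm across, where to press; 115 mm from the hinge. It is about 71 mm above the table released, 54 mm at the middle position (17 mm of travel), 37 mm bottomed. z is normal to the pad (vertical at the middle position).
- tally_counter: Bystander: grey-white counter 51 x 50 x 42 mm, loose; origin under its centre.
- fuse_box: Bystander: small orange box 28 x 36 x 16 mm, loose; origin under its centre.
- small_dish: Bystander: small clear culture dish, 36 mm across, 12 mm high, loose; origin under its centre.
- gas_filter: Bystander: flat white round gas filter with two pipe stubs, 53 x 88 x 14 mm, loose; origin under its centre.

How it is judged:
By the outcome, as a careful person would: the job done as asked, in the order asked, and still so for the second after the job is handed in, while the arm keeps its last pose, push and grip.
It also fails if it takes over 51 s, if anything falls off the work surface, if the arm or the gripper's body presses on something with over 40 N, if the wrist force passes 120 N, or if a joint passes its speed limit or range.

## Working session

There is one attempt and no reset: what is moved stays moved. The work goes in short steps, Python scripts to look and compute and a tool call to move; the robot and the scene stay as the last step left them, time stands still between calls to the robot, and variables do not carry over. Pictures are saved under pics/ and viewed, about 8 in all and at most 12, crops included, and the job is handed in when it is done.

Besides the shell and the picture viewer there is one more tool, called after "Emit:" as name(argument=value, ...), one argument or row to a line, values as JSON. servo_tool: Moves the arm, as the interface text tells. Its arguments: {"type":"object","properties":{"increments":{"type":"array"},"newtons":{"type":"number"}},"required":["increments"]}

```bash
mkdir -p pics; ls
cat > h.py <<'E'
import numpy as np, cv2
from plant import ctrl
def save(img,name): cv2.imwrite('pics/'+name, img[:,:,::-1])
def ray(cam,px,info=None):
    i=info or ctrl.camera_info(cam)
    k=np.array([[i['fx'],0,i['cx']],[0,i['fy'],i['cy']],[0,0,1.]])
    d=i.get('distortion',None)
    p=cv2.undistortPoints(np.array([[px]],float),k,None if d is None else np.array(d,float))[0,0]
    v=np.array(i['rotation'])@np.array([p[0],-p[1],-1.])
    return np.array(i['position']),v
def at_z(cam,px,z,info=None):
    o,v=ray(cam,px,info); return o+v*(z-o[2])/v[2]
def proj(cam,P,info=None):
    i=info or ctrl.camera_info(cam)
    q=np.array(i['rotation']).T@(np.array(P)-np.array(i['position']))
    return np.array([i['cx']+i['fx']*q[0]/-q[2], i['cy']+i['fy']*q[1]/q[2]])
def tri(a,b):
    A=np.zeros((3,3));B=np.zeros(3)
    for o,v in (a,b):
        v=v/np.linalg.norm(v);M=np.eye(3)-np.outer(v,v);A+=M;B+=M@o
    return np.linalg.solve(A,B)
E
python3 - <<'E'
from h import *
np.set_printoptions(precision=4,suppress=True)
for c in ('scene','top'):
    print(c,ctrl.camera_info(c))
    save(ctrl.read_camera(c),c+'0.png')
    for l in ('stage','tray_top','knob_grip','paddle_unit','paddle_pad'):
        for r in ctrl.landmark_of(l,c)[:2]: print(l,r)
print(ctrl.sense())
a,b=[cv2.imread('pics/%s0.png'%c) for c in('scene','top')]
cv2.imwrite('pics/both.png',cv2.resize(np.vstack([a,b]),(400,600)) )
E
```

```text
pics
scene {'fx': 347.1989146374305, 'fy': 347.1989146374305, 'cx': 249.6209478695463, 'cy': 194.08792816228092, 'position': array([ 0.1286, -0.6886,  0.9513]), 'rotation': array([[ 0.9018,  0.3008, -0.3102],
       [-0.432 ,  0.644 , -0.6314],
       [ 0.0098,  0.7034,  0.7108]])}
stage {'pixel': [310.5, 318.2], 'score': 0.16}
tray_top {'pixel': [303.4, 257.1], 'score': 0.78}
knob_grip {'pixel': [304.2, 255.9], 'score': 0.72}
paddle_unit {'pixel': [181.6, 158.9], 'score': 0.66}
paddle_unit {'pixel': [247.6, 179.8], 'score': 0.63}
paddle_pad {'pixel': [234.9, 169.8], 'score': 0.73}
top {'fx': 477.20314294163137, 'fy': 477.20314294163137, 'cx': 248.05985781461158, 'cy': 193.66096864459703, 'position': array([0.2097, 0.0673, 1.4602]), 'rotation': array([[ 0.0296,  0.9784, -0.2047],
       [-0.9996,  0.0283, -0.0093],
       [-0.0034,  0.2049,  0.9788]])}
stage {'pixel': [336.0, 196.6], 'score': 0.97}
tray_top {'pixel': [343.7, 179.9], 'score': 0.75}
knob_grip {'pixel': [335.3, 217.9], 'score': 0.71}
paddle_unit {'pixel': [200.8, 173.6], 'score': 0.77}
paddle_pad {'pixel': [204.9, 187.7], 'score': 0.7}
paddle_pad {'pixel': [277.0, 222.8], 'score': 0.34}
{'time_s': 0.6, 'joint_pos': array([-1.15  ,  0.3197,  1.5645,  0.    ,  1.2574, -0.02  ]), 'joint_vel': array([-0.0008, -0.0003,  0.0001,  0.0022, -0.0003,  0.0019]), 'joint_efforts': array([  0.0008, -41.2121, -23.2134,   0.0729,   0.0379,  -0.    ]), 'tool_pos': array([ 0.2453, -0.52  ,  0.2359]), 'tcp_rot': array([[ 0.9044,  0.4267,  0.    ],
       [ 0.4267, -0.9044,  0.    ],
       [ 0.    , -0.    , -1.    ]]), 'ft_force': array([-0.6954,  0.1883, -0.6073]), 'wrist_torque': array([-0.0558,  0.0001,  0.003 ]), 'grip_width': 0.09124108590428355}
```

Run:
```python
import cv2,numpy as np
a=cv2.imread('pics/top0.png')[100:300,130:430]
cv2.imwrite('pics/topc.png',cv2.resize(a,(800,533),interpolation=2))
```

```text
(no output)
```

View pics/topc.png

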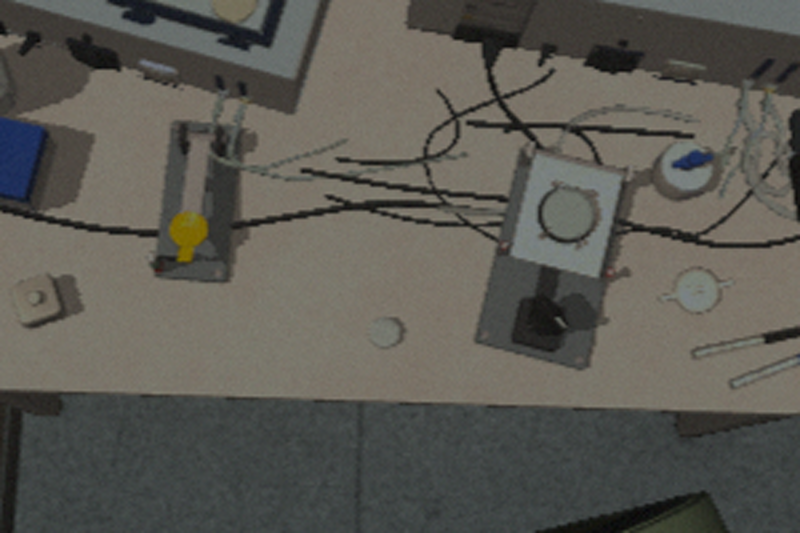

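View pics/scene0.png

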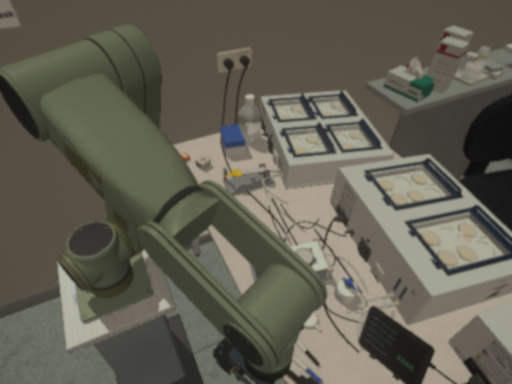

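The top view shows the stage, with its front corners at crop (475,340) and (588,368), knob wing near (545,315) and white tray near (568,213). The paddle has its base corners at crop (157,275), (228,281), (243,125) and its pad at (188,230). In the scene view the arm hides the knob.

Run:
```python
from h import *
np.set_printoptions(precision=4,suppress=True)
c=lambda u,v:(130+u/2.6667,100+v/2.6667)
for n,u,z in (('sFL',(475,340),.014),('sFR',(588,368),.014),('trayBL',(535,150),.052),('trayBR',(628,172),.052),('pFL',(157,275),.012),('pFR',(228,281),.012),('pBR',(243,125),.012),('pBL',(174,122),.012),('pad',(188,230),.071)):
    print(n,at_z('top',c(*u),z))
for l,p,z in (('stage',(336,196.6),0),('tray_top',(343.7,179.9),.045),('knob',(335.3,217.9),.102),('punit',(200.8,173.6),0),('pad',(204.9,187.7),.071)): print(l,at_z('top',p,z))
i=ctrl.camera_info('wrist'); s=ctrl.sense(); print(i, np.array(s['tcp_rot']).T@(i['position']-s['tool_pos']), np.array(s['tcp_rot']).T@i['rotation'])
```

```text
sFL [ 0.4121 -0.1051  0.014 ]
sFR [ 0.3837 -0.2337  0.014 ]
trayBL [ 0.6286 -0.1686  0.052 ]
trayBR [ 0.6055 -0.2748  0.052 ]
pFL [0.4775 0.263  0.012 ]
pFR [0.4728 0.1804 0.012 ]
pBR [0.6614 0.1708 0.012 ]
pBL [0.6628 0.253  0.012 ]
pad [0.5187 0.2231 0.071 ]
stage [ 0.5137 -0.1933  0.    ]
tray_top [ 0.5569 -0.2092  0.045 ]
knob [ 0.4298 -0.1726  0.102 ]
punit [0.5754 0.2322 0.    ]
pad [0.5147 0.2098 0.071 ]
{'fx': 307.9107209500624, 'fy': 307.9107209500624, 'cx': 260.6304454135496, 'cy': 191.08225633071234, 'position': array([ 0.3209, -0.4839,  0.3842]), 'rotation': array([[ 0.4265,  0.8642,  0.2669],
       [-0.9045,  0.4072,  0.1268],
       [ 0.0009, -0.2955,  0.9554]])} [ 0.0838 -0.0004 -0.1483] [[-0.0002  0.9553  0.2955]
 [ 1.      0.0005 -0.0008]
 [-0.0009  0.2955 -0.9553]]
```

Emit:
servo_tool(
  increments=[
    [0,0,0,0.0394,-0.0288,0,0.0912],
    [0,0,0,0.0394,-0.0288,0,0.0912],
    [0,0,0,0.0394,-0.0288,0,0.0912],
    [0,0,0,0.0394,-0.0288,0,0.0912],
    [0,0,0,0.0394,-0.0288,0,0.0912],
    [0,0,0,0.0394,-0.0288,0,0.0912],
    [0,0,0,0.0394,-0.0288,0,0.0912],
    [0,0,0,0.0394,-0.0288,0,0.0912],
    [0,0,-0.18,0,0,0,0.0912],
    [0,0,-0.18,0,0,0,0.0912],
  ],
)

```text
time_s: 1.85
tool_pos: [0.4324, -0.1764, 0.236]
tcp_rot: [[0.69, 0.723, 0.0], [0.723, -0.69, -0.0], [-0.0, 0.0, -1.0]]
ft_force: [0.8, -0.5, -0.7]
grip_width: 0.0913
```

Emit:
servo_tool(
  increments=[
    [0,0,-0.18,0,0,0,0.0912],
    [0,0,-0.18,0,0,0,0.0912],
    [0,0,0,0,0,0,0.0912],
    [0,0,0,0,0,0,0.0912],
  ],
)

```text
time_s: 2.35
tool_pos: [0.4321, -0.1772, 0.236]
tcp_rot: [[0.401, 0.916, 0.0], [0.916, -0.401, -0.0], [-0.0, 0.0, -1.0]]
ft_force: [-0.4, 0.8, -0.1]
grip_width: 0.0915
```

Run:
```python
from h import *
np.set_printoptions(precision=4,suppress=True)
s=ctrl.sense();print(s['time_s'],s['tool_pos'],s['tcp_rot'],s['joint_pos'])
i=ctrl.camera_info('wrist')
im=ctrl.read_camera('wrist')
for l,z in (('knob_grip',.102),('tray_top',.045),('stage',0)):
    for r in ctrl.landmark_of(l,'wrist')[:2]: print(l,r,at_z('wrist',r['pixel'],z,i))
save(im,'w1.png')
```

```text
2.35 [ 0.4321 -0.1772  0.236 ] [[ 0.401   0.9161  0.0002]
 [ 0.9161 -0.401  -0.0001]
 [-0.      0.0003 -1.    ]] [-0.4138  0.149   1.7959 -0.      1.1964 -0.0011]
knob_grip {'pixel': [257.2, 192.8], 'score': 0.72} [ 0.4268 -0.1804  0.102 ]
tray_top {'pixel': [379.1, 154.6], 'score': 0.93} [ 0.5613 -0.2103  0.045 ]
stage {'pixel': [326.4, 153.0], 'score': 0.98} [ 0.5138 -0.1964  0.    ]
```

View pics/w1.png

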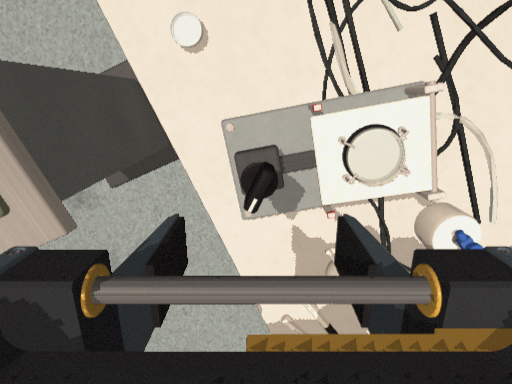

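The wrist view shows the knob wing centred near (262,187). It runs from about (250,212) to (274,165), and a white stripe lies at the lower end.

Run:
```python
from h import *
np.set_printoptions(precision=4,suppress=True)
for p in ((222,122),(243,219),(430,82)): print(p,at_z('wrist',p,.014))
for p in ((249,210),(258,198)): print(p,at_z('wrist',p,.114))
im=cv2.imread('pics/w1.png')
c=cv2.resize(im[130:230,210:340],None,fx=6,fy=6,interpolation=2)
c=cv2.convertScaleAbs(c,alpha=1.5,beta=40)
K=np.array([.432,-.1785])
P=lambda x,y,z:tuple(int(v) for v in (proj('wrist',(x,y,z))-[210,130])*6)
for yaw,col in ((1.2,(0,255,0)),(1.45,(0,0,255)),(1.7,(255,0,0))):
    d=np.array([np.cos(yaw),np.sin(yaw)])*.023; n=np.array([-d[1],d[0]])*7/23
    cv2.polylines(c,[np.array([P(*(K+a*d+b*n),.114) for a,b in((1,1),(1,-1),(-1,-1),(-1,1))])],True,col,1)
cv2.circle(c,P(*K,.102),4,(0,255,255),-1)
cv2.imwrite('pics/w1c.png',c)
```

```text
(222, 122) [ 0.412 -0.109  0.014]
(243, 219) [ 0.3836 -0.2307  0.014 ]
(430, 82) [ 0.6476 -0.1632  0.014 ]
(249, 210) [ 0.4145 -0.1893  0.114 ]
(258, 198) [ 0.427  -0.1818  0.114 ]
```

View pics/w1c.png

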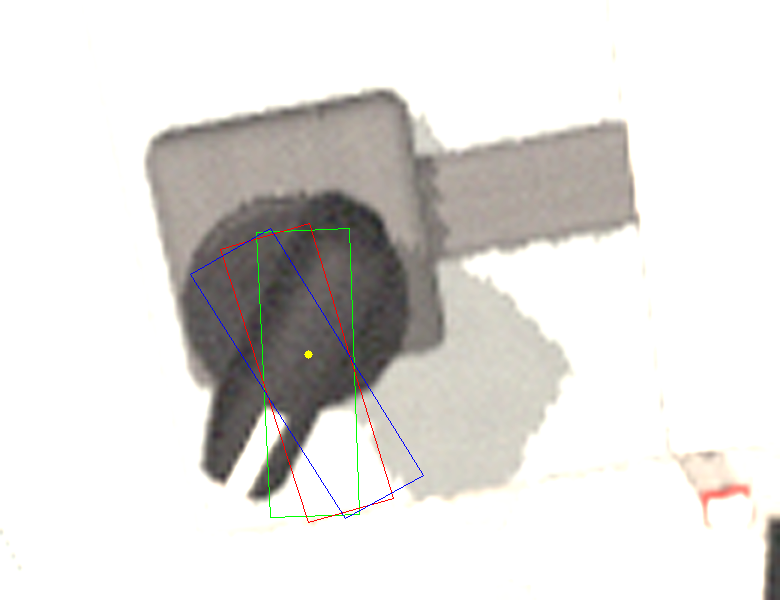

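Run:
```python
from h import *
np.set_printoptions(precision=4,suppress=True)
c=lambda u,v:(210+u/6,130+v/6)
print('disc',at_z('wrist',c(295,300),.076),at_z('wrist',c(295,300),.070))
print('end',at_z('wrist',c(237,488),.114),'stripe in',at_z('wrist',c(280,406),.114))
for K in ((.4319,-.1778),(.429,-.179),(.4268,-.1804)):
  for yaw in (.5,.6,.7):
    d=np.array([np.cos(yaw),np.sin(yaw)])*.023; n=np.array([-d[1],d[0]])*7/23
    print(K,yaw,[((proj('wrist',(*(np.array(K)+a*d+b*n),.114))-[210,130])*6).round() for a,b in((-1,-1),(-1,1),(1,1),(1,-1))])
```

```text
disc [ 0.4307 -0.1759  0.076 ] [ 0.43   -0.1774  0.07  ]
end [ 0.4144 -0.1907  0.114 ] stripe in [ 0.426  -0.1811  0.114 ]
(0.4319, -0.1778) 0.5 [array([252., 510.]), array([180., 458.]), array([364., 230.]), array([437., 285.])]
(0.4319, -0.1778) 0.6 [array([266., 514.]), array([190., 470.]), array([349., 225.]), array([427., 273.])]
(0.4319, -0.1778) 0.7 [array([281., 517.]), array([201., 480.]), array([333., 222.]), array([416., 262.])]
(0.429, -0.179) 0.5 [array([238., 523.]), array([167., 472.]), array([349., 244.]), array([422., 300.])]
(0.429, -0.179) 0.6 [array([253., 527.]), array([176., 483.]), array([334., 240.]), array([412., 288.])]
(0.429, -0.179) 0.7 [array([268., 530.]), array([187., 494.]), array([318., 236.]), array([401., 276.])]
(0.4268, -0.1804) 0.5 [array([229., 536.]), array([158., 485.]), array([339., 258.]), array([412., 313.])]
(0.4268, -0.1804) 0.6 [array([244., 540.]), array([167., 496.]), array([324., 254.]), array([402., 301.])]
(0.4268, -0.1804) 0.7 [array([259., 543.]), array([178., 506.]), array([309., 250.]), array([392., 290.])]
```

Emit:
servo_tool(
  increments=[
    [0,0,0.17,0,0,0,0.0912],
    [0,0,0.17,0,0,0,0.0912],
    [0,0,0.16,0,0,0.02,0.06],
    [0,0,0,0,0,0.03,0.06],
    [0,0,0,0,0,0.03,0.06],
    [0,0,0,0,0,0.03,0.06],
    [0,0,0,0,0,0.02,0.06],
    [0,0,0,0,0,0,0.06],
  ],
  newtons=25,
)

```text
time_s: 3.55
tool_pos: [0.4312, -0.1768, 0.1048]
tcp_rot: [[0.79, 0.613, -0.003], [0.613, -0.79, 0.001], [-0.002, -0.003, -1.0]]
ft_force: [-0.0, -0.2, 0.2]
grip_width: 0.0603
```

Emit:
servo_tool(
  increments=[
    [0,0,0,0,0,0,0.03],
    [0,0,0,0,0,0,0.02],
    [0,0,0,0,0,0,0.01],
    [0,0,0,0,0,0,0.01],
    [0,0,0,0,0,0,0.01],
    [0,0,0,0,0,0,0.01],
  ],
)

```text
time_s: 4.3
tool_pos: [0.4315, -0.1763, 0.106]
tcp_rot: [[0.79, 0.613, -0.001], [0.613, -0.79, 0.002], [0.0, -0.002, -1.0]]
ft_force: [-2.6, 4.8, 4.8]
grip_width: 0.0143
```

Run:
```python
from h import *
s=ctrl.sense();print(s['time_s'],s['tool_pos'],s['tcp_rot'],s['ft_force'],s['wrist_torque'],s['grip_width'])
im=ctrl.read_camera('wrist');save(im,'w2.png')
```

```text
4.3 [ 0.43145479 -0.17625528  0.10603884] [[ 7.89790924e-01  6.13374543e-01 -1.40246550e-03]
 [ 6.13376146e-01 -7.89788856e-01  1.80735746e-03]
 [ 9.35432744e-07 -2.28767340e-03 -9.99997383e-01]] [-2.5721204   4.80421422  4.82979253] [0.89006069 0.27921399 0.05342981] 0.014285684825793577
```

View pics/w2.png

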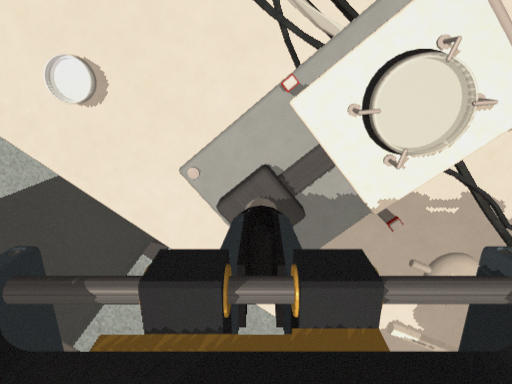

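The wing is held at 14.3 mm opening, and the low tray and stage edges are visible. I'm turning it clockwise.

Emit:
servo_tool(
  increments=[
    [0,0,0.11,0,0,0,0.01],
    [0,0,0.11,0,0,0,0.01],
    [0,0,0.11,0,0,0,0.01],
    [0,0,0.11,0,0,0,0.01],
    [0,0,0.11,0,0,0,0.01],
    [0,0,0.11,0,0,0,0.01],
    [0,0,0.11,0,0,0,0.01],
    [0,0,0.11,0,0,0,0.01],
    [0,0,0,0,0,0,0.01],
    [0,0,0,0,0,0,0.01],
  ],
)

```text
time_s: 5.6
tool_pos: [0.4317, -0.1773, 0.106]
tcp_rot: [[0.976, -0.216, -0.001], [-0.216, -0.976, -0.0], [-0.001, 0.0, -1.0]]
ft_force: [-3.2, 0.9, 5.1]
grip_width: 0.0139
```

Run:
```python
from h import *
np.set_printoptions(precision=4,suppress=True)
s=ctrl.sense();print(s['time_s'],s['tool_pos'],s['tcp_rot'],s['ft_force'],s['wrist_torque'],s['grip_width'])
print(np.arctan2(s['tcp_rot'][1][0],s['tcp_rot'][0][0]))
i=ctrl.camera_info('wrist');im=ctrl.read_camera('wrist')
for l,z in (('tray_top',.052),('stage',0)):
    for r in ctrl.landmark_of(l,'wrist')[:2]: print(l,r,at_z('wrist',r['pixel'],z,i))
np.save('i3.npy',i,allow_pickle=True)
save(im[:300],'w3_.png')
cv2.imwrite('pics/w3.png',cv2.resize(im[:260,100:512,::-1],None,fx=1.9,fy=1.9,interpolation=2))
```

```text
5.6 [ 0.4317 -0.1773  0.106 ] [[ 0.9764 -0.2159 -0.0008]
 [-0.2159 -0.9764 -0.0003]
 [-0.0007  0.0004 -1.    ]] [-3.2018  0.8561  5.0787] [ 0.179   0.6241 -0.0659] 0.013942275858862794
-0.21758977774402888
tray_top {'pixel': [267.0, 22.7], 'score': 0.87} [ 0.5527 -0.208   0.052 ]
```

View pics/w3.png

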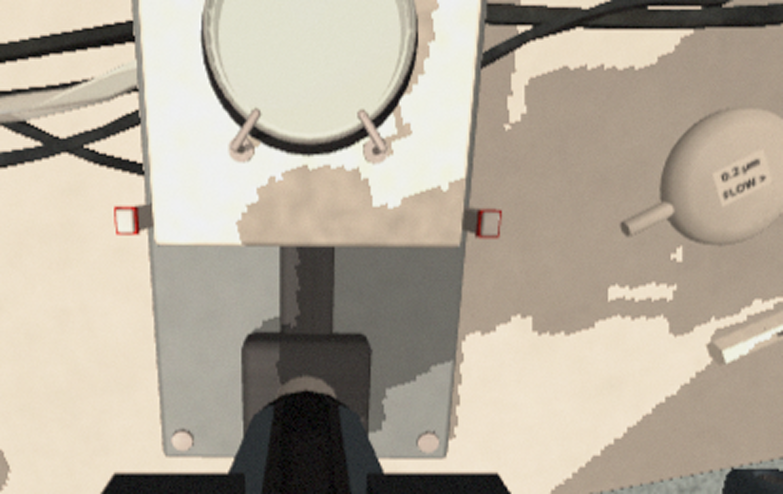

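Run:
```python
from h import *
np.set_printoptions(precision=4,suppress=True)
i=np.load('i3.npy',allow_pickle=True).item()
for yaw in (-.2176,-.222):
  for K in ((.4317,-.1773),):
    x=np.array([np.cos(yaw),np.sin(yaw)]);y=np.array([-x[1],x[0]])
    P=lambda a,b,z:((proj('wrist',(*(np.array(K)+a*x+b*y),z),i)-[100,0])*1.9).round(1)
    for z in (.050,.052,.054): print(yaw,z,'tray',P(.065,.052,z),P(.065,-.052,z))
    print('base',P(-.035,.065,.014),P(-.035,-.065,.014))
```

```text
-0.2176 0.05 tray [153.3 239.3] [456.6 239.2]
-0.2176 0.052 tray [151.9 239.8] [458.1 239.7]
-0.2176 0.054 tray [150.4 240.4] [459.6 240.3]
base [161.3 456.9] [448.7 456.8]
-0.222 0.05 tray [154.1 238.6] [457.4 239.9]
-0.222 0.052 tray [152.7 239.1] [458.9 240.4]
-0.222 0.054 tray [151.2 239.7] [460.4 241. ]
base [160.9 456.3] [448.4 457.4]
```

Emit:
servo_tool(
  increments=[
    [0,0,0,0,0,0,0.05],
    [0,0,0,0,0,0,0.05],
    [0,0,0,0,0,0,0.05],
    [0,0,0,0,0,-0.03,0.05],
    [0,0,0,0,0,-0.04,0.05],
    [0,0,0,0,0,-0.04,0.05],
    [0,0,0,0,0,-0.02,0.05],
    [0,0,0,0,0,0,0.05],
  ],
)

```text
time_s: 6.75
tool_pos: [0.433, -0.1776, 0.2373]
tcp_rot: [[0.976, -0.217, 0.004], [-0.217, -0.976, -0.002], [0.004, 0.001, -1.0]]
ft_force: [0.5, -0.4, -0.4]
grip_width: 0.05
```

Run:
```python
from h import *
np.set_printoptions(precision=4,suppress=True)
s=ctrl.sense();print(s['time_s'],s['tool_pos'],s['ft_force'])
i=ctrl.camera_info('wrist');np.save('i4.npy',i,allow_pickle=True)
im=ctrl.read_camera('wrist')
cv2.imwrite('pics/w4.png',cv2.resize(im[40:240,160:380,::-1],None,fx=3,fy=3,interpolation=2))
```

```text
6.75 [ 0.433  -0.1776  0.2373] [ 0.4843 -0.4316 -0.4462]
```

View pics/w4.png

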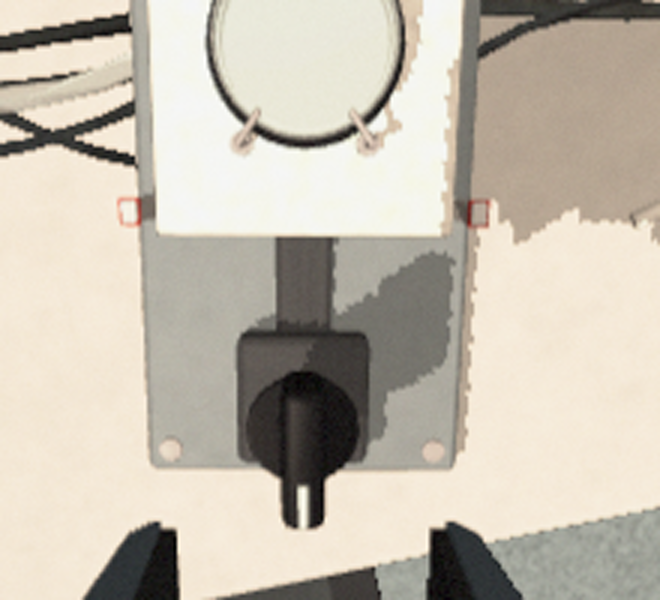

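The knob is released with its wing along the stage axis: stripe at x≈304 and base centre line at ≈303. The tray's front edge matches the level prediction (width 305 px against 306). Next is the paddle.

Emit:
servo_tool(
  increments=[
    [0,0,0,0,-0.0508,0,0.05],
    [0,0,0,0,-0.0508,0,0.03],
    [0,0,0,0,-0.0508,0,0.0],
    [0,0,0,0,-0.0508,0,0.0],
    [0,0,0,0,-0.0508,0,0.0],
    [0,0,0,0,-0.0508,0,0.0],
    [0,0,0,0,-0.0508,0,0.0],
    [0,0,0,0,-0.0508,0,0.0],
    [0,0,-0.17,0,0,0,0.0],
    [0,0,-0.17,0,0,0,0.0],
  ],
)

```text
time_s: 8.05
tool_pos: [0.5197, 0.2201, 0.2335]
tcp_rot: [[0.992, 0.128, -0.004], [0.128, -0.992, -0.002], [-0.004, 0.001, -1.0]]
ft_force: [0.7, 0.4, 0.0]
grip_width: 0.0005
```

Emit:
servo_tool(
  increments=[
    [0,0,-0.175,0,0,0,0.0],
    [0,0,-0.175,0,0,0,0.0],
    [0,0,-0.175,0,0,0,0.0],
    [0,0,-0.175,0,0,0,0.0],
    [0,0,-0.175,0,0,0,0.0],
    [0,0,-0.175,0,0,0,0.0],
    [0,0,-0.175,0,0,0,0.0],
    [0,0,-0.175,0,0,0,0.0],
    [0,0,0,0,0,0,0.0],
    [0,0,0,0,0,0,0.0],
  ],
)

```text
time_s: 9.3
tool_pos: [0.5202, 0.2194, 0.2349]
tcp_rot: [[0.052, 0.999, -0.002], [0.999, -0.052, -0.001], [-0.001, -0.002, -1.0]]
ft_force: [-0.0, 0.1, 0.4]
grip_width: 0.0004
```

Run:
```python
from h import *
np.set_printoptions(precision=4,suppress=True)
s=ctrl.sense();print(s['time_s'],s['tool_pos'],s['tcp_rot'],s['ft_force'],s['grip_width'])
i=ctrl.camera_info('wrist');np.save('i5.npy',i,allow_pickle=True)
im=ctrl.read_camera('wrist');save(im,'w5.png')
for l,z in (('paddle_pad',.071),('paddle_unit',0)):
    for r in ctrl.landmark_of(l,'wrist')[:2]: print(l,r,at_z('wrist',r['pixel'],z,i))
h=cv2.cvtColor(im,cv2.COLOR_RGB2HSV);m=cv2.inRange(h,(20,150,80),(35,255,255))
ctr,_=cv2.findContours(m,0,2)
for c in ctr:
    if cv2.contourArea(c)>60: print(cv2.contourArea(c),cv2.boundingRect(c),cv2.minEnclosingCircle(c))
```

```text
9.3 [0.5202 0.2194 0.2349] [[ 0.0524  0.9986 -0.0016]
 [ 0.9986 -0.0524 -0.0007]
 [-0.0008 -0.0016 -1.    ]] [-0.0498  0.115   0.4168] 0.0003563004034964453
paddle_pad {'pixel': [259.6, 179.0], 'score': 0.78} [0.5185 0.2201 0.071 ]
paddle_unit {'pixel': [299.0, 161.7], 'score': 0.8} [0.5682 0.2211 0.    ]
1170.0 (224, 157, 54, 40) ((251.03773498535156, 176.0), 28.1965389251709)
```

View pics/w5.png

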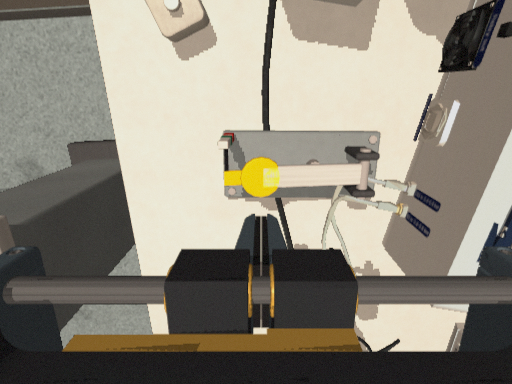

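The pad is seen at (260,177), which puts it at (0.5185, 0.220). That is within 2 mm of the TCP. The gauge post is at (225,142). I'm descending.

Emit:
servo_tool(
  increments=[
    [0,0,0,0,-0.0015,0.03,0],
    [0,0,0,0,0,0.04,0],
    [0,0,0,0,0,0.035,0],
    [0,0,0,0,0,0.025,0],
    [0,0,0,0,0,0.005,0],
    [0,0,0,0,0,0,0],
    [0,0,0,0,0,0,0],
  ],
)

```text
time_s: 10.32
tool_pos: [0.5198, 0.2199, 0.1022]
tcp_rot: [[0.05, 0.999, 0.002], [0.999, -0.05, 0.001], [0.001, 0.002, -1.0]]
ft_force: [0.0, 0.1, 0.6]
grip_width: 0.0004
```

Emit:
servo_tool(
  increments=[
    [0,0,0,0,0,0.004,0],
    [0,0,0,0,0,0.004,0],
    [0,0,0,0,0,0.003,0],
    [0,0,0,0,0,0.003,0],
    [0,0,0,0,0,0,0],
    [0,0,0,0,0,0,0],
  ],
)

```text
time_s: 11.08
tool_pos: [0.5189, 0.2196, 0.087]
tcp_rot: [[0.05, 0.999, -0.0], [0.999, -0.05, -0.0], [-0.0, -0.0, -1.0]]
ft_force: [-1.2, 1.0, 3.1]
grip_width: 0.0005
```

Emit:
servo_tool(
  increments=[
    [0,0,0,0,0,0.003,0],
    [0,0,0,0,0,0.003,0],
    [0,0,0,0,0,0.003,0],
    [0,0,0,0,0,0.002,0],
    [0,0,0,0,0,0,0],
    [0,0,0,0,0,0,0],
    [0,0,0,0,0,0,0],
  ],
)

```text
time_s: 11.95
tool_pos: [0.5185, 0.2196, 0.0759]
tcp_rot: [[0.05, 0.999, -0.001], [0.999, -0.05, -0.0], [-0.0, -0.001, -1.0]]
ft_force: [-4.2, 1.8, 5.3]
grip_width: 0.0005
```

Run:
```python
from h import *
np.set_printoptions(precision=4,suppress=True)
s=ctrl.sense();print(s['time_s'],s['tool_pos'],s['ft_force'],s['wrist_torque'])
im=ctrl.read_camera('wrist')
a=cv2.resize(im[60:300,120:400],None,fx=2.5,fy=2.5,interpolation=2)
save(a,'w6.png')
im=ctrl.read_camera('scene'); print(proj('scene',(.483,.257,.05)),proj('scene',(.5187,.2196,.054)))
p=proj('scene',(.49,.24,.05)).astype(int)
print(ctrl.landmark_of('paddle_pad','scene')[:1])
save(cv2.resize(im[p[1]-35:p[1]+35,p[0]-50:p[0]+50],None,fx=7,fy=7,interpolation=2),'s6.png')
f=np.array([ctrl.sense()['ft_force']]);print(f)
```

```text
11.95 [0.5185 0.2196 0.0759] [-4.1645  1.7587  5.2895] [0.1714 0.6905 0.0034]
[224.432  173.0512] [236.7527 175.5533]
[{'pixel': [237.4, 174.4], 'score': 0.56}]
[[-3.9322  0.4602  6.2611]]
```

View pics/w6.png

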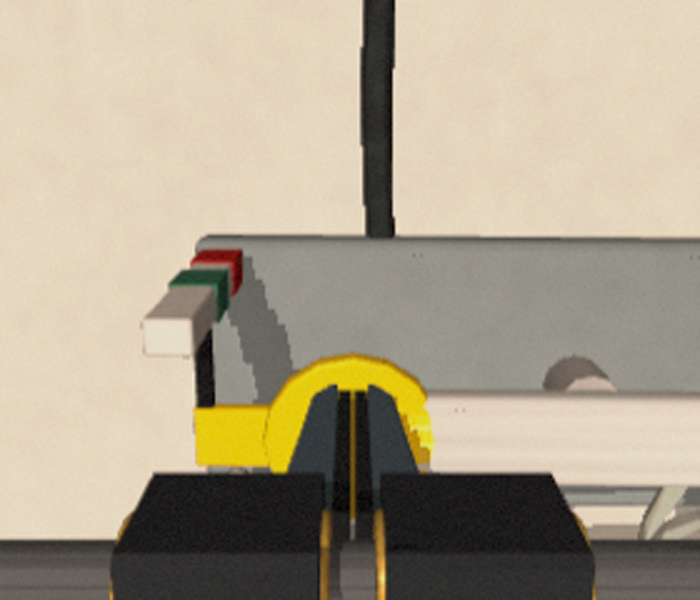

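View pics/s6.png

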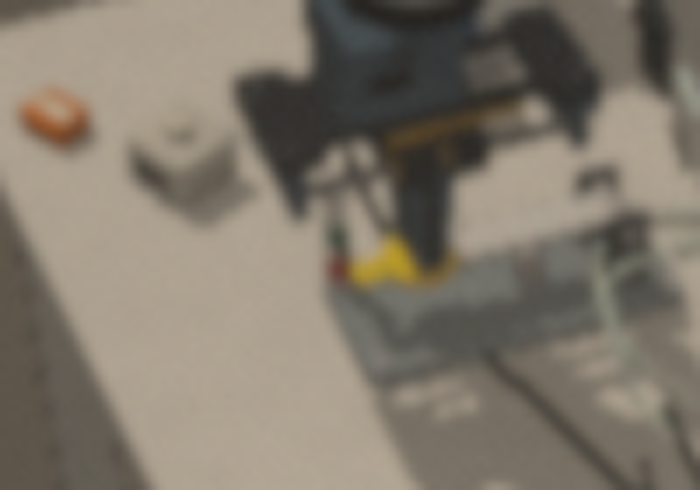

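The paddle is level, with the pointer ending on the post at the green band. The tip is 54 mm high and the force is about 5.5 N. I'll hold briefly to check it's steady.

Emit:
servo_tool(
  increments=[
    [0,0,0,0,0,0,0],
    [0,0,0,0,0,0,0],
    [0,0,0,0,0,0,0],
    [0,0,0,0,0,0,0],
    [0,0,0,0,0,0,0],
    [0,0,0,0,0,0,0],
    [0,0,0,0,0,0,0],
    [0,0,0,0,0,0,0],
  ],
)

```text
time_s: 13.1
tool_pos: [0.5186, 0.2196, 0.0759]
tcp_rot: [[0.05, 0.999, -0.001], [0.999, -0.05, -0.0], [-0.0, -0.001, -1.0]]
ft_force: [-4.3, 1.5, 5.3]
grip_width: 0.0005
```

Run:
```python
from h import *
s=ctrl.sense();print(s['tool_pos'],s['ft_force'])
if abs(s['tool_pos'][2]-.076)<.002 and 4<s['ft_force'][2]<7.5: print(ctrl.finish_job())
```

```text
[0.51855365 0.2195627  0.07587312] [-4.25662984  1.50651876  5.29595335]
the job is handed in; nothing more can be done
None
```

The job is handed in at about 13 s. The tray is level and the closed fingers are still pressing the paddle at its middle position.

- **Tray:** I turned the knob about 0.88 rad clockwise in one grasp and released it. The wrist picture then showed the wing in line with the stage. The tray's front edge measured 305 px wide against 306 px predicted for level. I did not take another picture of the tray after moving to the paddle.
- **Paddle:** After a 1 s hold the fingertips stayed at 54 mm, with about 5.3 N downward on the pad against 5.5 N expected at the middle. The picture showed the paddle level. The pointer end is partly hidden by the post, but it is near the green band and away from the red. The scene picture was too blurred to confirm the pointer.
- **Side force:** A steady sideways force of about 4 N on the fingers remained during the press, probably friction on the pad. Nothing moved.
- **Other things on the table:** The arm's path stayed clear of them, but I did not measure their positions again at the end.

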